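# Assemble the two-tier parts tote and lock its upper tray

### The job

Take the plywood tray off the sloping easel and lower it gently onto the stand so that every corner hole goes over its own post and it sits fully home on the shoulders; let go. Then lock it: slide the C-shaped aluminium keeper sideways under the head of the steel stud, fully home on the neck and flat on the tray, and let go. Leave the other things where they are.

Things in the scene. Friction and masses are not known exactly. Their poses are not given: they have to be found in the camera images.
- stand: Fixed wooden stand, left or right of the easel. Base 200 (x) x 260 (y) x 18 mm; origin at its underside's centre, z up. Posts at (+-55, +-100) mm, diameter 26 up to shoulders at z = 60, where the tray's underside rests. Above: three wooden pins, diameter 16 to z = 80, tapering to 8 at z = 90. The post at (-55, -100) is a steel stud instead (see stud). Small parts lie below z = 40.
- stud (a point): Point on the steel stud's axis, 69 mm above the bench, level with the upper face of the seated tray's plate; axes as the stand's. The stud: neck 8 mm in diameter from z = 60 to 85 mm, then a head 16 mm in diameter, tapering to 8 at its top, z = 96 mm. So 16 mm of neck stay free above the seated tray.
- tray: Loose plywood tray, 0.4 kg. Plate 190 (x) x 240 (y) x 9 mm, origin at its underside's centre, z out of its upper face. Through holes of diameter 20 at (+-55, +-100) mm. Walls to z = 29 enclose x +-72, y +-74. Central grip board 14 thick (x), 100 long (y), top at z = 70. Starts leaning on the easel, z tipped 32 degrees towards +x, +x edge low. Either way round fits.
- tray_grip (a point): Point in the middle of the tray's grip board, at (0, 0, 52) mm in the tray's frame, 18 mm below the board's top edge; axes as the tray's. Fingers close along the tray's x, on 14 mm.
- easel: Fixed sloping rest of dark wood: face 190 x 200 mm, falling at 32 degrees towards +x (away from the robot), with a ledge along the low edge that stands 12 mm above the face. Origin on the bench, 72 mm below the middle of the face; z up. Lift the tray off square to the face.
- keeper: Loose C-shaped aluminium plate, 0.1 kg, flat on the bench: 8 mm thick, 36 wide (y), x = -46 to 18. Slot 12 wide along x, open towards +x (mouth flared to 17), closed at x = -6. Origin in the slot's mid line, on the underside, z up: the neck's axis is there when home (play 2 mm). Upright finger tab centred at x = -32: 12 thick (y), 24 long (x), top at z = 58; grip it across y.
- jar: Bystander: a small glass jar with a steel lid, diameter 48, height 58 mm, standing between stand and easel; to be left alone. Origin at its underside.
- glue: Bystander: a white glue bottle with a red cap, diameter 56, height 150 mm, at the back; to be left alone. Origin at its underside.
- chisel: Bystander: a screwdriver with a red handle, about 0.2 m long, lying near the robot on the left; to be left alone. Origin at its underside.
- offcut: Bystander: a wood offcut 60 x 35 x 30 mm high near the robot on the right; to be left alone. Origin at its underside.
There are look-alikes about, which are no part of the job. What is shaped like the keeper but orange is not meant.

How it is judged:
By the outcome, as a careful person would: the job done as asked, in the order asked, and still so for the second after the job is handed in, with the robot touching nothing.
It also fails if it takes over 72 s, if anything falls off the work surface, if the arm or the gripper's body presses on something with over 40 N, if the wrist force passes 120 N, or if a joint passes its speed limit or range.

### The arm

A 6-joint arm with a two-finger parallel gripper is mounted at the origin on the work surface. World frame = base frame: x ahead of the robot, y to its left, z up, the work surface at z = 0. Lengths are in mm, angles in rad, forces in N, time in s.
With the tool pointing down it reaches from about 350 to 875 mm from the base axis. Payload 4.2 kg.
Tool frame: the origin (TCP) lies between the finger pads; the fingertips stand 25 mm ahead of it and the grasp point (between the pads) lies 6 mm ahead of it; z points along the fingers, y is the line along which they close (so a half turn about z gives the same grasp; the last joint's range is limited). The gripper opens to 85 mm and grips with 20 to 120 N. Pads are 22 mm wide; open, the fingers measure 114 mm over their backs; the gripper's body (76 mm by 85 mm) begins 54 mm behind the grasp point. The pads swing forward as they close: fully open they stand 13 mm farther back than shut.
Start: joints at [1.41, 0.385, 0.008, 0, -1.194, -0.259], TCP at [254.703, 570.724, 256.312] pointing down, gripper open.
Joint ranges: [-3.14, 3.14], [-1.21, 2.06], [-1.07, 1.41], [-3.16, 2.05], [-2.99, -0.16], [-3.1, 3.1]. Speed limits (rad/s): [2.79, 2.79, 3.14, 3.14, 3.14, 3.14].

### API

Orientations are given as a unit quaternion [x, y, z, w].
In Python, from bench import read_state, imaging, workorder, nets gives the robot as it stands.
- The arm moves only by the tool apply_moves, never from a script. Its argument "rows" is a list of rows, each an object with "hand": the opening, from -1 (shut) to 1 (fully open); "delta_pos": the shift along the tool's x, y, z in mm, a list of three; "yaw": the turn about the tool's z in rad. A call has 1 to 12 rows; each row is the pose to reach, as a shift and turn from the pose commanded when the call began, along the tool's axes at that moment; what a row does not reach only later rows make up. A row lasts 1/12 s, in which the tool goes at most 41.7 mm and 7.16 degrees, less where a joint would pass 70% of its speed; a pose out of reach is approached as far as the arm can. A call with a gripper value outside its range is refused whole. The fingers move at their own pace and stop on an object; the grip force is fixed at half the most. Time passes only in rows, so rows that repeat a pose let the fingers close. It gives the time, the measured TCP pose, the force, the opening and the grip force at its end, in the units of the state.
- read_state(): the state, without advancing time (a new reading comes with each control period).
- imaging.get_image(name): name is "side" or "top"; returns a dict with "pixels" (384x512x3 uint8, red, green, blue), "fx", "fy", "cx", "cy" (pixels), "xyz" and "rotation" of the camera in the world. Camera axes: x right, y down, z forward; pixel columns grow to the right and rows downward; lengths in mm; the calibration is good to about 2 mm. A picture is of the moment at which its call begins. There is no depth.
- workorder.job_done(): hands the job in; it is judged then, once.
Trained networks look in the newest picture that a camera, given by its name, has taken for a name from the list of things; names that differ only in an ending like _2 or _b are one class to them, and where a whole thing is asked for, a point or a joint stands for the part that bears it (a point fixed in the world has none). Each returns a list of dicts, best first, with "score" (0 to 1); they miss things now and then, are a little off and sometimes report something else, mostly with a low value. They report only what shows in the picture. A call takes as long as a camera call. They do not tell look-alikes from the thing itself.
- nets.find_in(camera, query): "location" ([row, column] in pixels, amid what is visible of it).
- nets.pinpoint(camera, query): "location" ([row, column] in pixels: a listed point, or the origin of a listed thing).
The state is a dict: "clock": time; "joints": joint angles; "joint_vel": joint speeds; "joint_efforts": joint torques, N m; "position": TCP position; "ee_rot": TCP orientation; "contact_force": force on the tool from outside, world axes, zero at the start; "wrist_torque": the same for the moment, N m; "gripper_width": finger opening in mm; "grasp_force": force on a finger pad.
Only numpy, scipy, OpenCV 4.12 (cv2) and the standard library are available. Lean on these libraries where they do the work, as an engineer would, in place of code of your own. Each camera call takes 0.05 s, during which the arm holds its last target. There are 200 camera calls.

## Working session

There is one attempt and no reset: what is moved stays moved. The work goes in short steps, Python scripts to look and compute and a tool call to move; the robot and the scene stay as the last step left them, time stands still between calls to the robot, and variables do not carry over. Pictures are saved under pics/ and viewed, at most 10 in all, crops included, and the job is handed in when it is done.

Besides the shell and the picture viewer there is one more tool, called after "Emit:" as a command line: name --argument value ..., lists and objects as JSON in quotes. apply_moves: Moves the arm, as the interface text tells. Its arguments: {"type":"object","properties":{"rows":{"type":"array"}},"required":["rows"]}

```bash
mkdir -p pics; ls; python3 - <<'E'
from bench import read_state, imaging, nets
import cv2
s=read_state();print({k:s[k] for k in('clock','position','ee_rot','gripper_width','contact_force')})
for c in('side','top'):
    im=imaging.get_image(c);cv2.imwrite(f'pics/{c}0.png',im['pixels'][:,:,::-1])
    print(c,im['fx'],im['fy'],im['cx'],im['cy'],im['xyz'],im['rotation'])
    for q in('stand','stud','tray','tray_grip','easel','keeper','jar','glue','chisel','offcut'):
        print(q,[(([round(v) for v in d['location']]),round(d['score'],2)) for d in nets.pinpoint(c,q)[:4]])
E
```

```text
pics
{'clock': 0.0, 'position': array([254.49229663, 570.25137182, 255.19090751]), 'ee_rot': array([ 9.78036506e-01, -2.08430627e-01, -1.69331674e-04,  1.11256806e-03]), 'gripper_width': 85.61594647199956, 'contact_force': array([-0.32753025,  0.07952243,  0.10184791])}
side 372.64351429263115 372.64351429263115 251.81099238234023 191.38144465825164 [ 328.7393422  -693.56344219  704.16541442] [ 0.89859586 -0.11960031  0.06767524 -0.4167029 ]
stand [([290, 294], 0.98)]
stud [([312, 269], 0.75)]
tray [([150, 245], 0.93), ([183, 182], 0.69)]
tray_grip [([138, 251], 0.71)]
easel [([166, 243], 0.91)]
keeper [([211, 227], 0.9), ([227, 175], 0.9), ([290, 290], 0.73), ([161, 150], 0.61)]
jar [([210, 276], 0.89)]
glue [([204, 338], 0.67)]
chisel [([182, 182], 0.58)]
offcut [([283, 210], 0.9)]
top 405.07581012221107 405.07581012221107 249.2524694380243 189.5757658725883 [ 468.85813781   11.04987421 1172.71104114] [-0.70228227  0.71092398 -0.03331069  0.01664646]
stand [([188, 326], 0.62)]
stud [([210, 360], 0.63), ([184, 324], 0.46)]
tray [([181, 161], 0.79), ([253, 180], 0.45)]
tray_grip [([170, 157], 0.71)]
easel [([182, 160], 0.24)]
keeper [([209, 233], 0.77), ([280, 130], 0.71), ([170, 158], 0.56), ([125, 170], 0.55)]
jar [([166, 240], 0.69)]
glue []
chisel [([251, 179], 0.78)]
offcut [([244, 306], 0.79)]
```

View pics/side0.png

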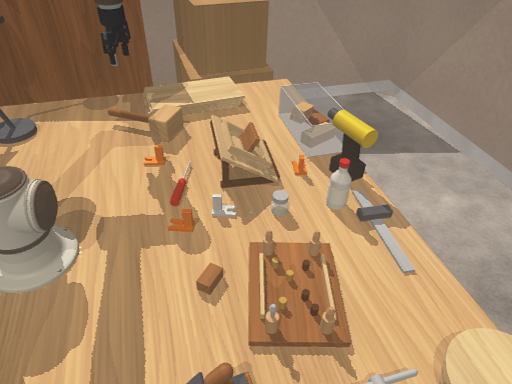

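View pics/top0.png

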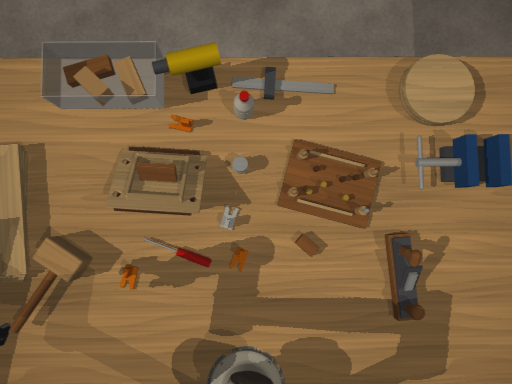

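Keeper candidates, side view: aluminium (208,223), orange (220,183), (157,155), (166,300). Top view: aluminium (217,230), orange (258,239), (276,130), (124,181). I choose the aluminium one. The stud is the grey post at side (316,272), top (210,363). Next, close crops.

```bash
python3 - <<'E'
import cv2,numpy as np
def crop(n,r0,r1,c0,c1,k):
    im=cv2.imread(f'pics/{n}0.png')[r0:r1,c0:c1]
    im=cv2.resize(im,None,fx=k,fy=k,interpolation=cv2.INTER_CUBIC)
    for c in range((c0+9)//10*10,c1,10):
        cv2.line(im,(int((c-c0+.5)*k),0),(int((c-c0+.5)*k),6),(0,255,255),1)
        if c%20==0: cv2.putText(im,str(c),(int((c-c0+.5)*k)-10,18),0,.4,(0,255,255),1)
    for r in range((r0+9)//10*10,r1,10):
        cv2.line(im,(0,int((r-r0+.5)*k)),(6,int((r-r0+.5)*k)),(0,255,255),1)
        if r%20==0: cv2.putText(im,str(r),(8,int((r-r0+.5)*k)+4),0,.4,(0,255,255),1)
    return im
a=crop('top',135,235,275,390,5)
b=crop('side',190,235,200,250,4.4)
c=crop('top',200,240,210,255,4.4)
h=np.zeros((600,800,3),np.uint8)
h[:500,:575]=a; h[:b.shape[0],580:580+b.shape[1]]=b; h[210:210+c.shape[0],580:580+c.shape[1]]=c
cv2.imwrite('pics/c1.png',h)
h=np.zeros((600,800,3),np.uint8)
a=crop('top',140,220,100,212,4); b=crop('side',225,350,240,355,2.8);c=crop('side',110,190,205,290,4)
h[:320,:448]=a; h[:c.shape[0],450:450+c.shape[1]]=c; b=crop('side',225,345,240,352,2.3);h[322:322+b.shape[0],:b.shape[1]]=b[:278]
cv2.imwrite('pics/c2.png',h)
E
```

```text
(no output)
```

View pics/c1.png

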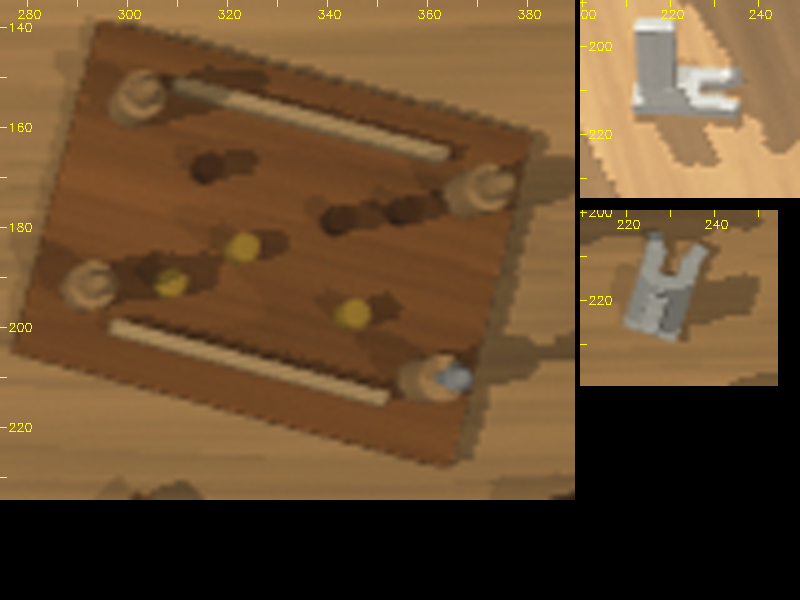

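View pics/c2.png

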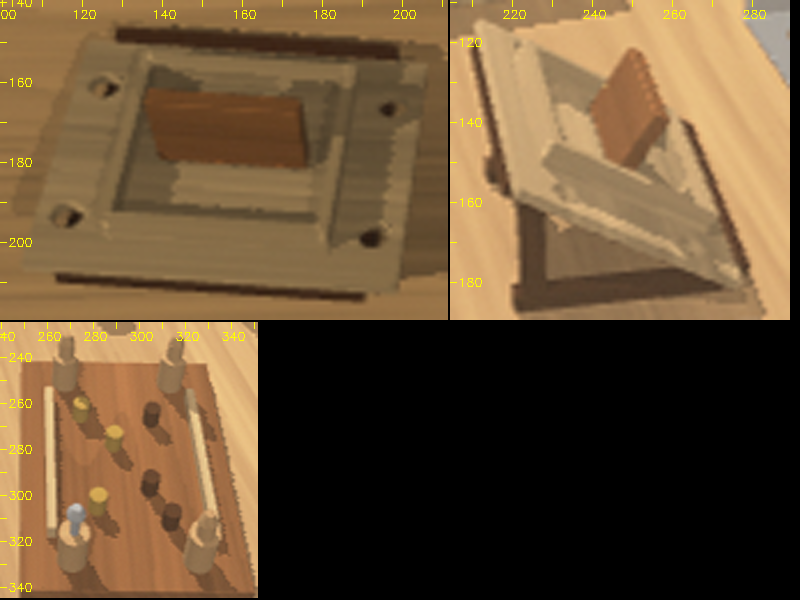

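```bash
cat > h.py <<'E'
import numpy as np,cv2
from scipy.optimize import least_squares
from scipy.spatial.transform import Rotation as R
from bench import imaging,nets,read_state
CAM={'side':(372.6435,251.811,191.3814,[328.7393422,-693.56344219,704.16541442],[0.89859586,-0.11960031,0.06767524,-0.4167029]),
'top':(405.0758,249.2525,189.5758,[468.85813781,11.04987421,1172.71104114],[-0.70228227,0.71092398,-0.03331069,0.01664646])}
def proj(c,P):
    f,cx,cy,t,q=CAM[c]
    p=R.from_quat(q).inv().apply(np.atleast_2d(P)-t)
    return np.c_[cy+f*p[:,1]/p[:,2],cx+f*p[:,0]/p[:,2]]
def pose(x,y,z,yaw,tilt=0):
    return R.from_euler('z',yaw)*R.from_euler('y',tilt),np.array([x,y,z])
def fit(obs,x0,f):   # obs: list of (cam,local,(row,col)); f: params->(R,t)
    def res(p):
        r,t=f(p)
        return np.concatenate([(proj(c,r.apply(l)+t)[0]-px) for c,l,px in obs])
    s=least_squares(res,x0,loss='soft_l1',x_scale=np.maximum(np.abs(x0),.3))
    return s.x,res(s.x).reshape(-1,2)
E
cat > m1.py <<'E'
from h import *
np.set_printoptions(precision=1,suppress=True)
st=[('top',(100,130,18),(138.5,294)),('top',(100,-130,18),(161,382.5)),('top',(-100,-130,18),(228,364.5)),('top',(-100,130,18),(205,277)),
('top',(55,100,90),(151.5,304.5)),('top',(55,-100,90),(168,375)),('top',(-55,100,90),(190.5,293.5)),('top',(-55,-100,96),(210,366)),
('side',(-55,100,90),(232,268.5)),('side',(55,100,90),(233,316)),('side',(55,-100,90),(308,329.5)),('side',(-55,-100,96),(304,272.5))]
S,r=fit(st,[480,-210,-.25],lambda p:pose(p[0],p[1],0,p[2]));print('stand',S[:2],S[2].round(3));print(r.T)
tr=[('top',(55,100,9),(161,125)),('top',(55,-100,9),(166.5,196)),('top',(-55,100,9),(193.5,115.5)),('top',(-55,-100,9),(198.5,192)),
('top',(7,50,70),(162,136.5)),('top',(7,-50,70),(163.5,174.5)),('top',(-7,50,9),(180,139.5)),('top',(-7,-50,9),(181,177)),
('side',(7,-50,70),(138,258.5)),('side',(7,50,70),(122,250.5)),('side',(-7,50,70),(136-14,246))]
T,r=fit(tr[:-1],[480,260,90,-.05],lambda p:pose(*p,np.radians(32)));print('tray',T[:3],T[3].round(3));print(r.T)
kp=[('top',(18,18,8),(206,227)),('top',(18,-18,8),(208,237.5)),('top',(-46,18,8),(225.5,219.5)),('top',(-46,-18,8),(228,231)),
('side',(18,18,8),(205.5,235.5)),('side',(18,-18,8),(212,235)),('side',(-44,6,58),(195,213)),('side',(-20,6,58),(194.5,220)),('side',(-44,-6,58),(197,212.5))]
K,r=fit(kp,[400,60,-.3],lambda p:pose(p[0],p[1],0,p[2]));print('keeper',K[:2],K[2].round(3));print(r.T)
np.savez('m.npz',S=S,T=T,K=K)
side=cv2.imread('pics/side0.png');top=cv2.imread('pics/top0.png')
def draw(im,cam,rt,loops,k,o):
    for L in loops:
        p=proj(cam,rt[0].apply(L)+rt[1]);q=((p[:,::-1]-o[::-1]+.5)*k).astype(int)
        cv2.polylines(im,[q.astype(np.int32)],True,(255,0,255),1)
box=lambda x0,x1,y0,y1,z:[(x0,y0,z),(x1,y0,z),(x1,y1,z),(x0,y1,z)]
circ=lambda x,y,d,z:[(x+d/2*np.cos(a),y+d/2*np.sin(a),z) for a in np.linspace(0,6.28,24)]
C4=[(a,b) for a in(-55,55) for b in(-100,100)]
SL=[box(-100,100,-130,130,18)]+[circ(a,b,26,60) for a,b in C4]+[circ(a,b,8,96 if a+b<-150 else 90) for a,b in C4]
TL=[box(-95,95,-120,120,9)]+[circ(a,b,20,9) for a,b in C4]+[box(-7,7,-50,50,70),box(-72,72,-74,74,29)]
KL=[[(18,18,8),(18,8.5,8),(8,6,8),(-6,6,8),(-6,-6,8),(8,-6,8),(18,-8.5,8),(18,-18,8),(-46,-18,8),(-46,18,8)],box(-44,-20,-6,6,58)]
h=np.zeros((600,800,3),np.uint8)
for cam,im,rt,L,(r0,r1,c0,c1),k,(py,px) in [
 ('top',top,pose(S[0],S[1],0,S[2]),SL,(135,235,275,390),3,(0,0)),('side',side,pose(S[0],S[1],0,S[2]),SL,(228,345,240,355),2.3,(310,0)),
 ('top',top,pose(*T,np.radians(32)),TL,(140,220,100,210),3,(0,350)),('side',side,pose(*T,np.radians(32)),TL,(110,190,205,290),3.5,(300,290)),
 ('top',top,pose(K[0],K[1],0,K[2]),KL,(200,235,214,245),4,(300,600)),('side',side,pose(K[0],K[1],0,K[2]),KL,(188,222,205,245),4,(445,600))]:
    c=cv2.resize(im[r0:r1,c0:c1],None,fx=k,fy=k,interpolation=cv2.INTER_CUBIC)
    draw(c,cam,rt,L,k,np.array([r0,c0]));h[py:py+c.shape[0],px:px+c.shape[1]]=c[:600-py,:800-px]
cv2.imwrite('pics/o1.png',h)
E
python3 m1.py
```

```text
stand [ 566.2 -246.4] -0.274
[[-0.2  0.6  0.6  0.1  0.3  2.9  0.4  0.1 -2.1 -2.4 -0.3  1.2]
 [ 0.1 -1.7 -0.1 -0.4 -0.3  0.5  0.5  0.5  0.2  0.8  1.5  0.2]]
tray [571.2 230.5  76.8] -0.075
[[ 0.3 -0.5  0.2  0.  -0.4  0.6  0.3  1.7  0.8 -0.4]
 [-0.   1.4  0.1  0.5 -0.8  0.1 -0.9 -0.9  1.   2. ]]
keeper [486.5  39.2] -0.289
[[-1.5 -0.1  0.5  1.5 -0.   2.5 -1.  -0.3 -0. ]
 [-1.3  0.2 -0.   0.6  0.4  0.3 -0.7  1.4 -0.6]]
```

View pics/o1.png

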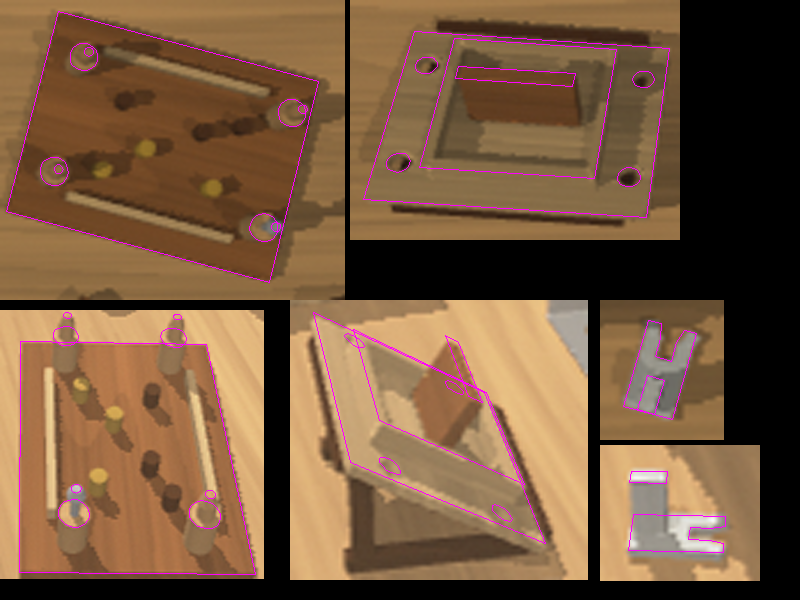

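Crops and overlay check out. The aluminium keeper is at side (208,223), with its slot opening to +x, and the steel stud is at top (210,363). The fits agree apart from a side-camera row bias of about 1.5 px, so I'll refit with that bias included and work out the reach.

```bash
cat > m2.py <<'E'
import re
src=open('m1.py').read().split('side=cv2')[0];exec(src)
def res(p):
    out=[]
    for obs,rt in((st,pose(p[0],p[1],0,p[2])),(tr[:-1],pose(*p[3:7],np.radians(32))),(kp,pose(p[7],p[8],0,p[9]))):
        for c,l,px in obs:
            d=proj(c,rt[0].apply(l)+rt[1])[0]-px
            if c=='side': d=d+p[10:12]
            out+=list(d)
    return np.array(out+list(p[10:12]*.3))
p=least_squares(res,np.r_[S,T,K,0,0],loss='soft_l1',x_scale=np.r_[500,200,.3,500,200,100,.3,500,50,.3,1,1]).x
np.set_printoptions(precision=3,suppress=True);print(p)
np.save('p.npy',p)
s=read_state();q=R.from_quat(s['ee_rot']);print('tool x ang',np.arctan2(*q.as_matrix()[[1,0],0]))
T=p[3:7];u=np.array([np.cos(T[3]),np.sin(T[3]),0]);print('P',T[:3]+u*52*np.sin(np.radians(32))+[0,0,52*np.cos(np.radians(32))])
goal=np.array([*(T[:3]+u*24)[:2],220]);print('goal',goal,'delta tool',q.inv().apply(goal-s['position']))
E
python3 m2.py
```

```text
stand [ 566.2 -246.4] -0.274
[[-0.2  0.6  0.6  0.1  0.3  2.9  0.4  0.1 -2.1 -2.4 -0.3  1.2]
 [ 0.1 -1.7 -0.1 -0.4 -0.3  0.5  0.5  0.5  0.2  0.8  1.5  0.2]]
tray [571.2 230.5  76.8] -0.075
[[ 0.3 -0.5  0.2  0.  -0.4  0.6  0.3  1.7  0.8 -0.4]
 [-0.   1.4  0.1  0.5 -0.8  0.1 -0.9 -0.9  1.   2. ]]
keeper [486.5  39.2] -0.289
[[-1.5 -0.1  0.5  1.5 -0.   2.5 -1.  -0.3 -0. ]
 [-1.3  0.2 -0.   0.6  0.4  0.3 -0.7  1.4 -0.6]]
[ 567.287 -246.584   -0.274  571.371  230.061   78.097   -0.074  488.47
   39.423   -0.289    0.367   -1.093]
tool x ang -0.41978829433409376
P [598.852 228.03  122.196]
goal [595.306 228.292 220.   ] delta tool [450.583 173.878  36.321]
```

Emit:
apply_moves --rows '[{"hand": 0.4,"delta_pos": [450,174,36],"yaw": 1.228},{"hand": 0.4,"delta_pos": [450,174,36],"yaw": 1.228},{"hand": 0.4,"delta_pos": [450,174,36],"yaw": 1.228},{"hand": 0.4,"delta_pos": [450,174,36],"yaw": 1.228},{"hand": 0.4,"delta_pos": [450,174,36],"yaw": 1.228},{"hand": 0.4,"delta_pos": [450,174,36],"yaw": 1.228},{"hand": 0.4,"delta_pos": [450,174,36],"yaw": 1.228},{"hand": 0.4,"delta_pos": [450,174,36],"yaw": 1.228},{"hand": 0.4,"delta_pos": [450,174,36],"yaw": 1.228},{"hand": 0.4,"delta_pos": [450,174,36],"yaw": 1.228},{"hand": 0.4,"delta_pos": [450,174,36],"yaw": 1.228},{"hand": 0.4,"delta_pos": [450,174,36],"yaw": 1.228}]'

```text
clock: 2.1
position: [596.8, 225.4, 219.9]
ee_rot: [-0.678, 0.735, -0.0, -0.0]
contact_force: [-0.4, 0.7, 0.1]
gripper_width: 59.7
grasp_force: 0.0
```

Emit:
apply_moves --rows '[{"hand": 0.4,"delta_pos": [-2,1,45],"yaw": 0},{"hand": 0.4,"delta_pos": [-2,1,45],"yaw": 0},{"hand": 0.4,"delta_pos": [-2,1,45],"yaw": 0}]'

```text
clock: 2.35
position: [592.7, 229.2, 172.7]
ee_rot: [-0.679, 0.734, 0.001, -0.003]
contact_force: [0.6, 1.0, 1.0]
gripper_width: 59.6
grasp_force: 0.0
```

```bash
cat > shot.py <<'E'
import sys,cv2,numpy as np
from bench import imaging,read_state
# shot.py name cam,r0,r1,c0,c1,k ...
ims=[]
for a in sys.argv[2:]:
    c,*v=a.split(',');r0,r1,c0,c1,k=map(int,v)
    im=np.ascontiguousarray(imaging.get_image(c)['pixels'][r0:r1,c0:c1,::-1])
    im=cv2.resize(im,None,fx=k,fy=k,interpolation=cv2.INTER_CUBIC)
    for x in range((c0+9)//10*10,c1,10): cv2.putText(im,"|"+str(x),(int((x-c0+.5)*k),10),0,.33,(0,255,255),1)
    for y in range((r0+9)//10*10,r1,10): cv2.putText(im,"-"+str(y),(0,int((y-r0+.5)*k)+4),0,.33,(0,255,255),1)
    ims.append(im)
H=max(i.shape[0] for i in ims)
cv2.imwrite(f'pics/{sys.argv[1]}.png',np.hstack([cv2.copyMakeBorder(i,0,H-i.shape[0],0,4,0) for i in ims]))
s=read_state();print(s['position'].round(1),s['gripper_width'].round(1),s['contact_force'].round(1))
E
python3 shot.py d1 side,80,190,200,295,4 top,130,215,95,210,3
```

```text
Traceback (most recent call last):
  File "shot.py", line 14, in <module>
    s=read_state();print(s['position'].round(1),s['gripper_width'].round(1),s['contact_force'].round(1))
                                                ^^^^^^^^^^^^^^^^^^^^^^^^
AttributeError: 'float' object has no attribute 'round'
```

View pics/d1.png

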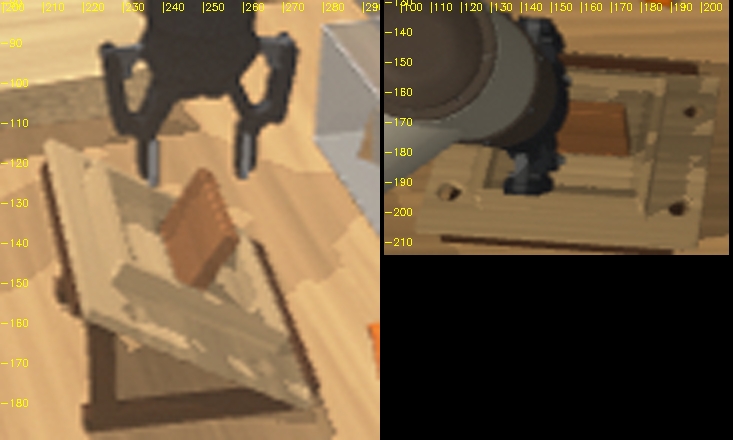

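The fingers straddle the board: tips at side (125,237) and (124,260), board between. I'll go down and close.

Emit:
apply_moves --rows '[{"hand": 0.4,"delta_pos": [0,-1,25],"yaw": 0},{"hand": 0.4,"delta_pos": [0,-1,40],"yaw": 0},{"hand": 0.4,"delta_pos": [0,-1,48],"yaw": 0},{"hand": 0.4,"delta_pos": [0,-1,48],"yaw": 0},{"hand": 0.2,"delta_pos": [0,-1,48],"yaw": 0},{"hand": 0.0,"delta_pos": [0,-1,48],"yaw": 0},{"hand": -0.1,"delta_pos": [0,-1,48],"yaw": 0},{"hand": -0.2,"delta_pos": [0,-1,48],"yaw": 0}]'

```text
clock: 3.12
position: [598.8, 231.4, 130.5]
ee_rot: [-0.68, 0.733, -0.002, 0.005]
contact_force: [7.2, -2.1, -0.7]
gripper_width: 33.9
grasp_force: 4.0
```

Emit:
apply_moves --rows '[{"hand": -1,"delta_pos": [0,0,0],"yaw": 0},{"hand": -1,"delta_pos": [0,0,-3],"yaw": 0},{"hand": -1,"delta_pos": [0,0,-8],"yaw": 0},{"hand": -1,"delta_pos": [0,0,-13],"yaw": 0}]'

```text
clock: 3.45
position: [601.2, 231.5, 146.3]
ee_rot: [-0.68, 0.733, -0.004, 0.007]
contact_force: [11.3, -2.5, 7.0]
gripper_width: 22.5
grasp_force: 55.3
```

Emit:
apply_moves --rows '[{"hand": -1,"delta_pos": [0,0,-7],"yaw": 0},{"hand": -1,"delta_pos": [0,0,-15],"yaw": 0},{"hand": -1,"delta_pos": [0,0,-25],"yaw": 0},{"hand": -1,"delta_pos": [0,0,-35],"yaw": 0},{"hand": -1,"delta_pos": [0,0,-45],"yaw": 0},{"hand": -1,"delta_pos": [0,0,-55],"yaw": 0}]'

```text
clock: 3.95
position: [593.7, 230.2, 195.2]
ee_rot: [-0.679, 0.734, 0.001, -0.001]
contact_force: [-0.5, 0.3, -4.8]
gripper_width: 12.8
grasp_force: 59.5
```

Aligned and free: width 12.8 mm, load 4.8 N. I'll lift more and look.

Emit:
apply_moves --rows '[{"hand": -1,"delta_pos": [0,0,-25],"yaw": 0},{"hand": -1,"delta_pos": [0,0,-50],"yaw": 0},{"hand": -1,"delta_pos": [0,0,-70],"yaw": 0},{"hand": -1,"delta_pos": [0,0,-70],"yaw": 0},{"hand": -1,"delta_pos": [0,0,-70],"yaw": 0}]'

```text
clock: 4.37
position: [594.3, 230.4, 264.6]
ee_rot: [-0.679, 0.734, 0.001, -0.0]
contact_force: [-0.2, 0.5, -5.6]
gripper_width: 12.7
grasp_force: 59.2
```

```bash
sed -i "s/s\['gripper_width'\].round(1)/round(s['gripper_width'],1)/" shot.py; python3 shot.py d2 side,10,180,190,300,3 top,110,230,70,220,3
```

```text
[593.4 229.9 262.3] 12.6 [-1.2  0.  -4.7]
```

View pics/d2.png

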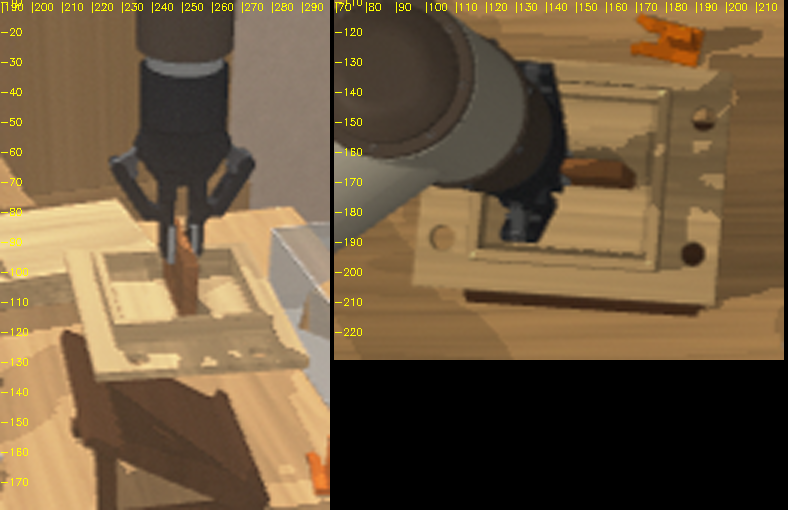

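The picture shows the tray hanging level in the gripper, clear of the easel, with holes at top (149,193), (194,189) and (188,105). I'll fit where it sits in the hand.

```bash
cat > m3.py <<'E'
from h import *
np.set_printoptions(precision=2,suppress=True)
o=[('top',(55,-100,9),(148.8,192.8)),('top',(-55,-100,9),(194.2,189.2)),('top',(-55,100,9),(188.5,105.5)),('top',(-95,-120,9),(211.2,196.8)),('top',(-95,120,9),(204.2,95.8)),
('side',(-95,-120,9),(135.5,221.5)),('side',(95,-120,9),(130.2,292.2)),('side',(-95,120,9),(92.8,211.2)),('side',(-55,-100,9),(128.5,236.2)),('side',(55,-100,9),(126.8,275.5)),('side',(0,-50,70),(93,250.3))]
f=lambda p:(R.from_euler('z',p[3])*R.from_euler('yx',[p[4],p[5]]),p[:3])
p,r=fit(o,np.array([594,230,205,-.08,0.01,0.01]),f);print(p);print(r.T)
s=read_state();q=R.from_quat(s['ee_rot']);print('in tool',q.inv().apply(p[:3]-s['position']))
P=np.load('p.npy');print('stand',P[:3])
E
python3 m3.py
```

```text
[590.95 226.4  192.42  -0.08   0.01   0.01]
[[ 0.09 -0.   -0.18  0.25  0.28 -0.66 -0.95  0.11  1.1  -0.32  5.  ]
 [ 0.28  0.26 -0.1  -0.3  -0.5  -0.43  0.57 -0.49 -0.88  0.72  2.7 ]]
in tool [ 3.5   1.81 69.85]
stand [ 567.29 -246.58   -0.27]
```

Emit:
apply_moves --rows '[{"hand": -1,"delta_pos": [10,0,-10],"yaw": 0},{"hand": -1,"delta_pos": [30,-1,-15],"yaw": 0},{"hand": -1,"delta_pos": [60,-2,-15],"yaw": 0},{"hand": -1,"delta_pos": [95,-3,-15],"yaw": 0.03},{"hand": -1,"delta_pos": [130,-4,-15],"yaw": 0.06},{"hand": -1,"delta_pos": [165,-5,-15],"yaw": 0.09},{"hand": -1,"delta_pos": [200,-6,-15],"yaw": 0.12},{"hand": -1,"delta_pos": [235,-7,-15],"yaw": 0.15},{"hand": -1,"delta_pos": [270,-8,-15],"yaw": 0.18},{"hand": -1,"delta_pos": [300,-9,-15],"yaw": 0.194},{"hand": -1,"delta_pos": [325,-10,-15],"yaw": 0.194},{"hand": -1,"delta_pos": [340,-10,-15],"yaw": 0.194}]'

```text
clock: 5.47
position: [577.3, -112.6, 279.3]
ee_rot: [-0.604, 0.797, 0.001, -0.001]
contact_force: [-0.1, 0.6, -4.0]
gripper_width: 13.0
grasp_force: 59.3
```

```bash
cat > go.py <<'E'
import sys
from h import *
# go.py x y z worldang_of_tool_x : delta in tool axes
g=list(map(float,sys.argv[1:]));s=read_state();q=R.from_quat(s['ee_rot']);m=q.as_matrix()
a=np.arctan2(m[1,0],m[0,0]);print(s['position'].round(1),'ang',round(a,3),'delta',q.inv().apply(np.array(g[:3])-s['position']).round(1),'yaw',round((a-g[3]+np.pi)%(2*np.pi)-np.pi,3))
E
python3 go.py 569.5 -243.6 215 -1.845
```

```text
[ 577.3 -112.6  279.3] ang -1.844 delta [128.2 -28.1  64.4] yaw 0.001
```

Emit:
apply_moves --rows '[{"hand": -1,"delta_pos": [20,-4,10],"yaw": 0},{"hand": -1,"delta_pos": [50,-11,20],"yaw": 0},{"hand": -1,"delta_pos": [80,-18,35],"yaw": 0},{"hand": -1,"delta_pos": [110,-24,50],"yaw": 0},{"hand": -1,"delta_pos": [124,-27,60],"yaw": 0},{"hand": -1,"delta_pos": [128,-28,64],"yaw": 0},{"hand": -1,"delta_pos": [128,-28,64],"yaw": 0},{"hand": -1,"delta_pos": [128,-28,64],"yaw": 0}]'

```text
clock: 6.13
position: [571.2, -240.0, 216.0]
ee_rot: [-0.605, 0.796, 0.0, -0.0]
contact_force: [0.3, 0.5, -3.9]
gripper_width: 12.7
grasp_force: 59.2
```

```bash
python3 shot.py d3 side,170,345,220,380,3 top,110,240,260,410,2
```

```text
[ 572.  -239.3  217.2] 12.8 [ 1.4  0.7 -3.8]
```

View pics/d3.png

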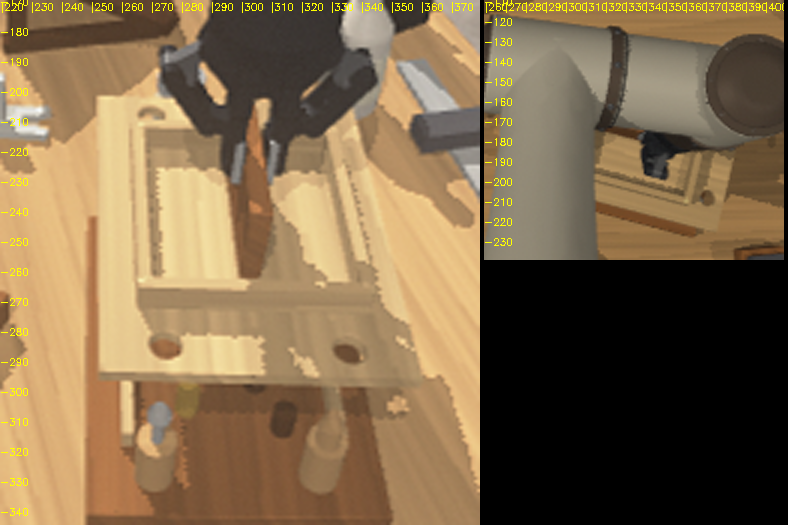

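```bash
cat > m4.py <<'E'
from h import *
np.set_printoptions(precision=2,suppress=True)
o=[('side',(-55,-100,9),(284.5,274.5)),('side',(55,-100,9),(286.2,335.5)),('side',(-55,100,9),(206.8,270.2)),('side',(-95,-120,9),(294.2,252.8)),('side',(95,-120,9),(296.8,358.8)),('side',(-95,120,9),(201.8,251.8)),
('top',(-55,-100,9),(208.5,371))]
p,r=fit(o,np.array([567,-246,147,-.27]),lambda p:pose(*p));print(p);print(r.T)
# side+top points of stand only, each camera
s=read_state();q=R.from_quat(s['ee_rot']);print('in tool',q.inv().apply(p[:3]-s['position']))
exec(open('m1.py').read().split('st=')[1].join(['st=','']).split("S,r=")[0])
for c in('side','top'):
    S,r=fit([a for a in st if a[0]==c],[567,-246,-.27],lambda p:pose(p[0],p[1],0,p[2]));print(c,S);print(r.T)
E
python3 m4.py
```

```text
[ 568.08 -240.69  141.29   -0.28]
[[ 0.28 -0.37  1.79 -0.2  -0.99  0.36  0.69]
 [-0.34  0.22  0.18 -1.13  1.7   0.37 -0.21]]
in tool [ 2.37  3.5  75.91]
side [ 564.54 -246.94   -0.28]
[[-1.92 -2.05  0.27  1.52]
 [-0.2   0.38  0.61 -0.82]]
top [ 567.48 -246.48   -0.27]
[[-0.53 -0.03  0.07 -0.16 -0.08  2.31  0.11 -0.43]
 [-0.07 -1.78  0.1  -0.32 -0.41  0.42  0.58  0.65]]
```

Emit:
apply_moves --rows '[{"hand": -1,"delta_pos": [5,0,10],"yaw": 0},{"hand": -1,"delta_pos": [5,0,20],"yaw": 0},{"hand": -1,"delta_pos": [5,0,30],"yaw": 0},{"hand": -1,"delta_pos": [5,0,37],"yaw": 0},{"hand": -1,"delta_pos": [5,0,37],"yaw": 0},{"hand": -1,"delta_pos": [5,0,37],"yaw": 0}]'

```text
clock: 6.73
position: [569.8, -244.8, 178.3]
ee_rot: [-0.605, 0.796, 0.001, -0.001]
contact_force: [0.8, 0.0, -3.6]
gripper_width: 12.8
grasp_force: 59.3
```

```bash
python3 shot.py d4 side,205,345,235,375,5
```

```text
[ 570.2 -245.   179.2] 12.6 [ 0.7  0.2 -4.2]
```

View pics/d4.png

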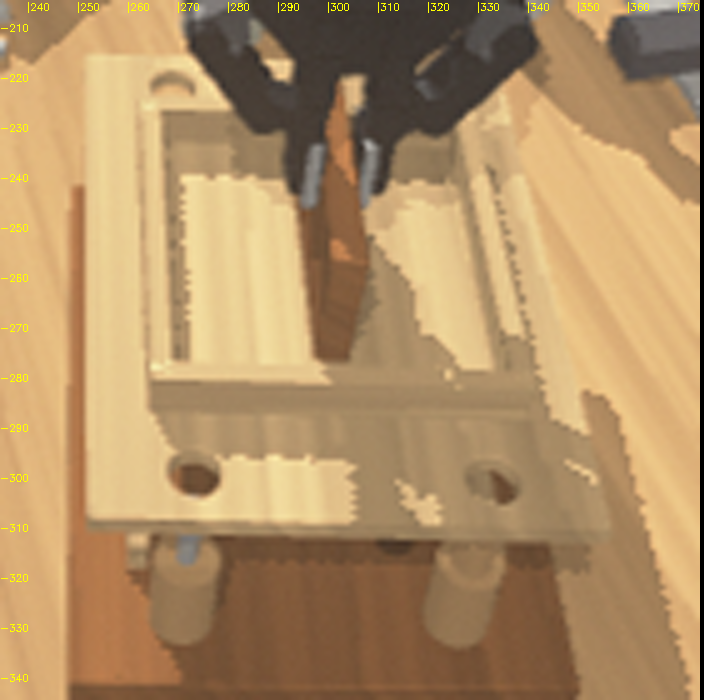

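```bash
cat > m5.py <<'E'
from h import *
np.set_printoptions(precision=2,suppress=True)
o=[('side',(-55,-100,9),(299.3,273.3)),('side',(55,-100,9),(301.3,333.3)),('side',(-55,100,9),(221.7,268.9)),('side',(-95,-120,9),(307.9,252.1)),('side',(95,-120,9),(310.5,355.5)),('side',(0,-50,70),(257.5,301.8))]
s=read_state()
for dz in(-70,-74):
    p,r=fit(o,np.array([567,-246,-.27]),lambda p:pose(p[0],p[1],s['position'][2]+dz,p[2]));print(dz,p,abs(r).mean())
p,r=fit(o,np.array([567,-246,105,-.27]),lambda p:pose(*p));print(p);print(r.T)
for S in((564.5,-247,-.28),(567.3,-246.5,-.274)):
    rt=pose(S[0],S[1],0,S[2])
    print(S,proj('side',rt[0].apply([(-55,-100,60),(-55,-100,85),(-55,-100,18),(55,-100,60),(55,-100,18)])+rt[1]).tolist())
E
python3 m5.py
```

```text
-70 [ 564.36 -248.73   -0.28] 0.77441170989281
-74 [ 565.74 -246.2    -0.28] 0.7335752980276832
[ 567.59 -242.77   99.72   -0.28]
[[ 0.03 -1.01  1.06  0.65 -0.29 -0.19]
 [-0.37 -1.05  0.54 -0.85  0.53  1.72]]
(564.5, -247, -0.28) [[316.15071420275694, 270.5482438678577], [308.84399897246595, 271.2702547955655], [327.7144578305056, 269.40557592456173], [317.1037898086365, 327.597920922048], [328.6155474935822, 324.38711739026576]]
(567.3, -246.5, -0.274) [[315.7452690311859, 272.1687227095669], [308.4369724248137, 272.9271373102084], [327.3122235631737, 270.96836814344726], [316.3898699939295, 329.103468238747], [327.9082646623054, 325.84349348711595]]
```

Tray and stand agree within about 2 mm, and the pin taper captures 6 mm. I'll lower it, watching the force.

Emit:
apply_moves --rows '[{"hand": -1,"delta_pos": [0,-1,5],"yaw": 0},{"hand": -1,"delta_pos": [0,-1,10],"yaw": 0},{"hand": -1,"delta_pos": [0,-1,15],"yaw": 0},{"hand": -1,"delta_pos": [0,-1,18],"yaw": 0},{"hand": -1,"delta_pos": [0,-1,18],"yaw": 0}]'

```text
clock: 7.2
position: [570.4, -245.1, 160.1]
ee_rot: [-0.605, 0.796, 0.001, -0.001]
contact_force: [-0.1, 0.2, -3.4]
gripper_width: 13.0
grasp_force: 59.2
```

Emit:
apply_moves --rows '[{"hand": -1,"delta_pos": [0,0,3],"yaw": 0},{"hand": -1,"delta_pos": [0,0,6],"yaw": 0},{"hand": -1,"delta_pos": [0,0,9],"yaw": 0},{"hand": -1,"delta_pos": [0,0,9],"yaw": 0}]'

```text
clock: 7.53
position: [570.6, -245.1, 151.5]
ee_rot: [-0.605, 0.796, 0.001, -0.0]
contact_force: [-0.5, 0.0, -4.0]
gripper_width: 12.4
grasp_force: 59.2
```

No contact force so far, so I'll continue.

Emit:
apply_moves --rows '[{"hand": -1,"delta_pos": [0,0,3],"yaw": 0},{"hand": -1,"delta_pos": [0,0,6],"yaw": 0},{"hand": -1,"delta_pos": [0,0,9],"yaw": 0},{"hand": -1,"delta_pos": [0,0,9],"yaw": 0}]'

```text
clock: 7.87
position: [570.6, -245.1, 142.4]
ee_rot: [-0.605, 0.796, 0.001, -0.0]
contact_force: [-0.2, -0.2, -4.5]
gripper_width: 12.4
grasp_force: 59.2
```

Emit:
apply_moves --rows '[{"hand": -1,"delta_pos": [0,0,2],"yaw": 0},{"hand": -1,"delta_pos": [0,0,4],"yaw": 0},{"hand": -1,"delta_pos": [0,0,6],"yaw": 0},{"hand": -1,"delta_pos": [0,0,6],"yaw": 0}]'

```text
clock: 8.2
position: [570.8, -245.2, 136.7]
ee_rot: [-0.605, 0.796, 0.0, -0.0]
contact_force: [0.3, 0.1, -3.9]
gripper_width: 12.5
grasp_force: 59.3
```

Emit:
apply_moves --rows '[{"hand": -1,"delta_pos": [0,0,2],"yaw": 0},{"hand": -1,"delta_pos": [0,0,3],"yaw": 0},{"hand": -1,"delta_pos": [0,0,3],"yaw": 0}]'

```text
clock: 8.45
position: [571.1, -245.4, 135.1]
ee_rot: [-0.605, 0.796, -0.0, 0.0]
contact_force: [-3.5, 1.3, -0.3]
gripper_width: 12.3
grasp_force: 59.7
```

Emit:
apply_moves --rows '[{"hand": -1,"delta_pos": [0,0,2],"yaw": 0},{"hand": -1,"delta_pos": [0,0,3],"yaw": 0},{"hand": -1,"delta_pos": [0,0,3],"yaw": 0}]'

```text
clock: 8.7
position: [570.2, -245.1, 133.9]
ee_rot: [-0.605, 0.796, 0.0, -0.0]
contact_force: [-7.3, 3.7, 10.3]
gripper_width: 12.9
grasp_force: 61.5
```

Contact at z≈135 with 10 N fits full seating. I'll release, rise and look.

Emit:
apply_moves --rows '[{"hand": -0.6,"delta_pos": [0,0,0],"yaw": 0},{"hand": 0,"delta_pos": [0,0,0],"yaw": 0},{"hand": 0,"delta_pos": [0,0,0],"yaw": 0},{"hand": 0,"delta_pos": [0,0,-15],"yaw": 0},{"hand": 0,"delta_pos": [0,0,-50],"yaw": 0},{"hand": 0,"delta_pos": [-20,0,-85],"yaw": 0},{"hand": 0,"delta_pos": [-60,10,-90],"yaw": 0},{"hand": 0,"delta_pos": [-100,25,-90],"yaw": 0},{"hand": 0,"delta_pos": [-140,40,-90],"yaw": 0},{"hand": 0,"delta_pos": [-180,50,-90],"yaw": 0},{"hand": 0,"delta_pos": [-180,50,-90],"yaw": 0}]'

```text
clock: 9.62
position: [571.8, -52.9, 221.8]
ee_rot: [-0.608, 0.794, -0.0, 0.001]
contact_force: [-0.1, -1.0, 0.2]
gripper_width: 42.9
grasp_force: 0.0
```

```bash
python3 shot.py d5 side,215,345,240,355,4 top,130,235,270,385,2;python3 go.py 0 0 0 0
```

```text
[571.7 -56.6 221.6] 42.6 [-0.3 -0.7  0.6]
[571.7 -56.6 221.6] ang -1.838 delta [ 96.4 566.6 220.8] yaw -1.838
```

View pics/d5.png

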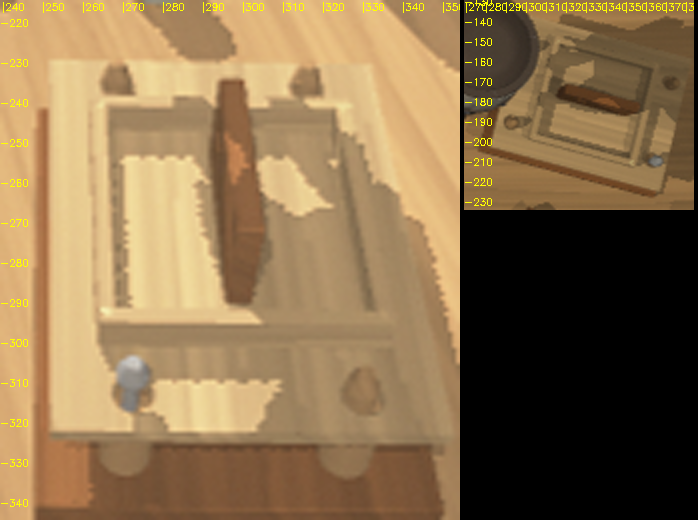

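The tray is seated with all four posts through their holes (stud at side (312,271), pins at (312,328), (234,266), (234,313)). Now to above the keeper's tab.

```bash
python3 go.py 459 48 140 -0.289; python3 -c "
from bench import read_state;print(read_state()['joints'])"
```

```text
[571.7 -56.6 221.6] ang -1.838 delta [-71.1 136.4  81.4] yaw -1.549
[ 1.83285301e-01  3.25933743e-01 -1.72262073e-01  3.17119000e-04
 -1.07136750e+00 -4.50763314e-01]
```

Emit:
apply_moves --rows '[{"hand": -0.2,"delta_pos": [-71,136,81],"yaw": -1.549},{"hand": -0.2,"delta_pos": [-71,136,81],"yaw": -1.549},{"hand": -0.2,"delta_pos": [-71,136,81],"yaw": -1.549},{"hand": -0.2,"delta_pos": [-71,136,81],"yaw": -1.549},{"hand": -0.2,"delta_pos": [-71,136,81],"yaw": -1.549},{"hand": -0.2,"delta_pos": [-71,136,81],"yaw": -1.549},{"hand": -0.2,"delta_pos": [-71,136,81],"yaw": -1.549},{"hand": -0.2,"delta_pos": [-71,136,81],"yaw": -1.549},{"hand": -0.2,"delta_pos": [-71,136,81],"yaw": -1.549},{"hand": -0.2,"delta_pos": [-71,136,81],"yaw": -1.549},{"hand": -0.2,"delta_pos": [-71,136,81],"yaw": -1.549},{"hand": -0.2,"delta_pos": [-71,136,81],"yaw": -1.549}]'

```text
clock: 10.72
position: [459.8, 45.2, 140.3]
ee_rot: [0.986, -0.168, 0.0, -0.0]
contact_force: [0.7, -1.8, 1.0]
gripper_width: 34.0
grasp_force: 0.0
```

Emit:
apply_moves --rows '[{"hand": -0.2,"delta_pos": [0,0,0],"yaw": -0.06},{"hand": -0.2,"delta_pos": [0,0,0],"yaw": -0.06}]'

```text
clock: 10.88
position: [459.7, 45.3, 140.3]
ee_rot: [0.99, -0.141, 0.0, -0.0]
contact_force: [-0.1, 0.2, -0.3]
gripper_width: 34.4
grasp_force: 0.0
```

```bash
python3 go.py 459 48 100 -0.289
```

```text
[459.7  45.3 140.3] ang -0.283 delta [-1.4 -2.4 40.3] yaw 0.006
```

Emit:
apply_moves --rows '[{"hand": -0.2,"delta_pos": [-1,-2,35],"yaw": 0},{"hand": -0.2,"delta_pos": [-1,-2,65],"yaw": 0},{"hand": -0.2,"delta_pos": [-1,-2,75],"yaw": 0},{"hand": -0.2,"delta_pos": [-1,-2,80],"yaw": 0},{"hand": -0.2,"delta_pos": [-1,-2,80],"yaw": 0}]'

```text
clock: 11.3
position: [458.5, 47.8, 59.3]
ee_rot: [0.99, -0.141, -0.001, 0.001]
contact_force: [-0.0, 0.4, 0.5]
gripper_width: 34.1
grasp_force: 0.0
```

Emit:
apply_moves --rows '[{"hand": -0.2,"delta_pos": [0,0,7],"yaw": 0},{"hand": -0.2,"delta_pos": [0,0,13],"yaw": 0},{"hand": -0.2,"delta_pos": [0,0,13],"yaw": 0},{"hand": -0.5,"delta_pos": [0,0,13],"yaw": 0},{"hand": -1,"delta_pos": [0,0,13],"yaw": 0},{"hand": -1,"delta_pos": [0,0,13],"yaw": 0},{"hand": -1,"delta_pos": [0,0,13],"yaw": 0},{"hand": -1,"delta_pos": [0,0,13],"yaw": 0}]'

```text
clock: 11.97
position: [458.8, 48.7, 47.7]
ee_rot: [0.99, -0.14, 0.0, -0.0]
contact_force: [-0.2, 0.2, 1.9]
gripper_width: 11.2
grasp_force: 59.6
```

Gripped: width 11.2 mm, 59.6 N. I'll lift and carry it to beside the stud.

Emit:
apply_moves --rows '[{"hand": -1,"delta_pos": [0,0,-10],"yaw": 0},{"hand": -1,"delta_pos": [0,0,-35],"yaw": 0},{"hand": -1,"delta_pos": [0,0,-70],"yaw": 0},{"hand": -1,"delta_pos": [0,0,-105],"yaw": 0},{"hand": -1,"delta_pos": [0,0,-135],"yaw": 0},{"hand": -1,"delta_pos": [0,0,-142],"yaw": 0},{"hand": -1,"delta_pos": [0,0,-142],"yaw": 0}]'

```text
clock: 12.55
position: [459.7, 49.2, 191.7]
ee_rot: [0.99, -0.14, 0.003, -0.002]
contact_force: [0.4, 0.6, -0.3]
gripper_width: 11.2
grasp_force: 59.2
```

```bash
python3 go.py 415.3 -307.1 190 -0.274
```

```text
[459.7  49.2 191.7] ang -0.282 delta [ 56.4 354.6   0.5] yaw -0.008
```

Emit:
apply_moves --rows '[{"hand": -1,"delta_pos": [2,15,0],"yaw": 0},{"hand": -1,"delta_pos": [8,45,0],"yaw": 0},{"hand": -1,"delta_pos": [14,85,0],"yaw": 0},{"hand": -1,"delta_pos": [20,125,0],"yaw": 0},{"hand": -1,"delta_pos": [26,165,0],"yaw": 0},{"hand": -1,"delta_pos": [32,205,0],"yaw": -0.008},{"hand": -1,"delta_pos": [38,245,0],"yaw": -0.008},{"hand": -1,"delta_pos": [44,285,0],"yaw": -0.008},{"hand": -1,"delta_pos": [50,320,0],"yaw": -0.008},{"hand": -1,"delta_pos": [54,343,0],"yaw": -0.008},{"hand": -1,"delta_pos": [56,355,0],"yaw": -0.008},{"hand": -1,"delta_pos": [56,355,0],"yaw": -0.008}]'

```text
clock: 13.55
position: [412.3, -309.4, 186.9]
ee_rot: [0.99, -0.138, -0.002, -0.001]
contact_force: [-0.7, 1.3, -2.4]
gripper_width: 11.2
grasp_force: 59.2
```

Emit:
apply_moves --rows '[{"hand": -1,"delta_pos": [0,0,20],"yaw": 0},{"hand": -1,"delta_pos": [0,0,40],"yaw": 0},{"hand": -1,"delta_pos": [0,0,50],"yaw": 0},{"hand": -1,"delta_pos": [0,0,50],"yaw": 0},{"hand": -1,"delta_pos": [0,0,50],"yaw": 0}]'

```text
clock: 13.97
position: [413.6, -307.2, 138.8]
ee_rot: [0.991, -0.136, -0.001, -0.0]
contact_force: [0.8, -1.3, -0.4]
gripper_width: 11.1
grasp_force: 59.2
```

```bash
cat > kfit.py <<'E'
from h import *
import sys
np.set_printoptions(precision=2,suppress=True)
KP=np.array([(18,18),(18,8.5),(8,6),(-6,6),(-6,-6),(8,-6),(18,-8.5),(18,-18),(-46,-18),(-46,18)],float)
U=6
def render(c,o,yaw,z,win):
    r0,r1,c0,c1=win;m=np.zeros(((r1-r0)*U,(c1-c0)*U),np.uint8)
    rt=R.from_euler('z',yaw)
    P=[proj(c,rt.apply(np.c_[KP,np.full(10,h)])+[*o,z]) for h in(0,8)]
    Q=[((p[:,::-1]-[c0,r0]+.5)*U).round().astype(np.int32) for p in P]
    for q in Q: cv2.fillPoly(m,[q],1)
    for i in range(10):
        j=(i+1)%10;cv2.fillConvexPoly(m,np.array([Q[0][i],Q[0][j],Q[1][j],Q[1][i]]),1)
    return cv2.resize(m.astype(np.float32),(c1-c0,r1-r0),interpolation=cv2.INTER_AREA)
def grey(im):
    h=im.astype(float);mx=h.max(2);mn=h.min(2)
    return np.clip(1.6-(mx-mn)/(mx+1)*8,0,1)*np.clip((mx-70)/30,0,1)
def fitk(c,im,o0,yaw,z):
    # ignore the columns of tab and fingers: weight only the front part x>-16
    p=proj(c,[[*o0,z]])[0].astype(int);win=(p[0]-30,p[0]+30,p[1]-30,p[1]+30)
    g=grey(im)[win[0]:win[1],win[2]:win[3]]
    best=[]
    rt=R.from_euler('z',yaw)
    for dx in np.arange(-10,10.1,1):
        for dy in np.arange(-10,10.1,1):
            o=np.array(o0)+rt.apply([dx,dy,0])[:2]
            W=proj(c,rt.apply([(-14,-26,8),(30,-26,8),(30,26,8),(-14,26,8)])+[*o,z])
            w=np.zeros(g.shape,np.uint8);cv2.fillConvexPoly(w,(W[:,::-1]-[win[2],win[0]]).round().astype(np.int32),1)
            m=render(c,o,yaw,z,win)
            best.append((np.corrcoef(m[w>0],g[w>0])[0,1],dx,dy,*o))
    best=sorted(best)[::-1][:6];return np.array(best)
if __name__=='__main__':
    for c in('side','top'):
        im=cv2.imread(f'pics/{c}0.png')[:,:,::-1]
        print(c,'bench\n',fitk(c,im,(487.5,39.3),-.289,0)[:3])
    s=read_state();m=R.from_quat(s['ee_rot']).as_matrix();a=np.arctan2(m[1,0],m[0,0])
    t=s['position'];o=t[:2]+32*np.array([np.cos(a),np.sin(a)]);z=t[2]-47.7
    print('tcp',t,a,'keeper by robot',o,z,s['contact_force'])
    for c in('side','top'):
        im=imaging.get_image(c)['pixels'];np.save(f'{c}_k.npy',im)
        print(c,'held\n',fitk(c,im,o,a,z)[:3])
        for q in('stud','keeper'): print(q,[(np.round(d['location'],1).tolist(),round(d['score'],2)) for d in nets.pinpoint(c,q)[:3]])
    P=np.load('p.npy');rt=pose(P[0],P[1],0,P[2]);st=rt[0].apply((-55,-100,0))+rt[1];print('stud vision',st)
    for c in('side','top'): print(c,proj(c,st+[[0,0,69],[0,0,92]]).tolist(), 'robot keeper px',proj(c,[[*o,z]]))
E
python3 kfit.py
```

```text
side bench
 [[  0.87  -2.     2.   486.15  41.79]
 [  0.86  -3.     1.   484.91  41.11]
 [  0.86  -2.     1.   485.87  40.83]]
top bench
 [[  0.91  -2.     0.   485.58  39.87]
 [  0.9   -2.    -1.   485.3   38.91]
 [  0.89  -1.    -1.   486.26  38.63]]
tcp [ 413.6  -307.22  138.75] -0.27236567268161876 keeper by robot [ 444.42 -315.83] 91.05089444514986 [ 0.78 -1.26 -0.43]
side held
 [[   0.91   -4.      2.    441.1  -312.82]
 [   0.9    -3.      2.    442.07 -313.09]
 [   0.89   -4.      3.    441.37 -311.86]]
stud [([311.7, 272.4], 0.83), ([307.2, 250.6], 0.71)]
keeper [([165.2, 300.1], 0.69), ([304.1, 250.5], 0.62), ([227.1, 176.9], 0.57)]
top held
 [[   0.05   -9.      5.    437.09 -308.59]
 [   0.04   -8.      8.    438.86 -305.97]
 [   0.04   -9.      8.    437.9  -305.7 ]]
stud [([243.9, 303.3], 0.59), ([111.3, 243.3], 0.21), ([180.5, 331.6], 0.16)]
keeper [([279.1, 128.3], 0.68), ([123.9, 173.7], 0.67)]
stud vision [ 487.29 -327.98    0.  ]
side [[313.1959843061099, 272.4540377813687], [306.37406283831757, 273.1624200770506]] robot keeper px [[306.34 249.33]]
top [[209.94996027560285, 363.5261400760923], [209.7735387821395, 366.1351718284398]] robot keeper px [[225.86 362.05]]
```

```bash
cat > sfit.py <<'E'
from kfit import *
A=np.linspace(0,2*np.pi,32)
ring=lambda d,z:np.c_[d/2*np.cos(A),d/2*np.sin(A),np.full(32,z)]
def fits(c,im,o0):
    p=proj(c,[[*o0,88]])[0].astype(int);win=(p[0]-14,p[0]+12,p[1]-12,p[1]+13);g=grey(im)[win[0]:win[1],win[2]:win[3]]
    out=[]
    for dx in np.arange(-7,7.1,.5):
        for dy in np.arange(-7,7.1,.5):
            m=np.zeros((g.shape[0]*U,g.shape[1]*U),np.uint8)
            for a,b in((ring(8,66),ring(8,85)),(ring(16,85),ring(16,88)),(ring(16,88),ring(8,96))):
                q=((proj(c,np.r_[a,b]+[o0[0]+dx,o0[1]+dy,0])[:,::-1]-[win[2],win[0]]+.5)*U).round().astype(np.int32)
                cv2.fillConvexPoly(m,cv2.convexHull(q),1)
            m=cv2.resize(m.astype(np.float32),g.shape[::-1],interpolation=cv2.INTER_AREA)
            out.append((np.corrcoef(m.ravel(),g.ravel())[0,1],o0[0]+dx,o0[1]+dy))
    return np.array(sorted(out)[::-1][:4])
if __name__=='__main__':
    print('side now',fits('side',np.load('side_k.npy'),(486.5,-328)))
    print('side 0',fits('side',cv2.imread('pics/side0.png')[:,:,::-1],(486.5,-328)))
    print('top 0',fits('top',cv2.imread('pics/top0.png')[:,:,::-1],(486.5,-328)))
E
python3 sfit.py
```

```text
side now [[   0.91  486.   -328.  ]
 [   0.91  486.5  -328.  ]
 [   0.91  486.5  -327.5 ]
 [   0.91  486.   -328.5 ]]
side 0 [[   0.9   486.   -328.  ]
 [   0.9   486.   -328.5 ]
 [   0.9   486.5  -328.  ]
 [   0.89  486.5  -328.5 ]]
top 0 [[   0.88  487.   -328.5 ]
 [   0.88  486.5  -328.5 ]
 [   0.87  487.   -328.  ]
 [   0.87  486.5  -329.  ]]
```

Emit:
apply_moves --rows '[{"hand": -1,"delta_pos": [0,1.5,6],"yaw": 0},{"hand": -1,"delta_pos": [0,1.5,12],"yaw": 0},{"hand": -1,"delta_pos": [0,1.5,18],"yaw": 0},{"hand": -1,"delta_pos": [0,1.5,18],"yaw": 0},{"hand": -1,"delta_pos": [0,1.5,18],"yaw": 0}]'

```text
clock: 14.68
position: [412.8, -309.4, 120.6]
ee_rot: [0.991, -0.137, -0.001, -0.0]
contact_force: [0.5, -0.5, -0.9]
gripper_width: 11.4
grasp_force: 59.2
```

```bash
cat > rel.py <<'E'
from sfit import *
s=read_state();m=R.from_quat(s['ee_rot']).as_matrix();a=np.arctan2(m[1,0],m[0,0]);t=s['position'];o=t[:2]+32*np.array([np.cos(a),np.sin(a)])+[-3,2]
im=imaging.get_image('side')['pixels'];st=np.array([486.3,-328.2])
print('tcp',t,round(a,3),s['contact_force'])
for z in(t[2]-49.7,t[2]-47.7,t[2]-45.7):
    b=fitk('side',im,o,a,z)[:4];k=np.average(b[:,3:5],axis=0,weights=b[:,0]);d=R.from_euler('z',-a).apply([*(st-k),0])
    print('z',round(z,1),b[:3,0],'stud from keeper (along,lat)',d[:2])
E
python3 rel.py
```

```text
tcp [ 412.82 -309.36  120.56] -0.274 [ 0.52 -0.54 -0.9 ]
z 70.9 [0.92 0.91 0.91] stud from keeper (along,lat) [48.02 -1.62]
z 72.9 [0.93 0.92 0.92] stud from keeper (along,lat) [47.77 -0.37]
z 74.9 [0.92 0.92 0.92] stud from keeper (along,lat) [48.02  0.88]
```

Lateral error is about 0.4 mm and the height is between tray and head. I'll slide it in.

Emit:
apply_moves --rows '[{"hand": -1,"delta_pos": [6,0.3,0],"yaw": 0},{"hand": -1,"delta_pos": [12,0.3,0],"yaw": 0},{"hand": -1,"delta_pos": [18,0.3,0],"yaw": 0},{"hand": -1,"delta_pos": [24,0.3,0],"yaw": 0},{"hand": -1,"delta_pos": [28,0.3,0],"yaw": 0},{"hand": -1,"delta_pos": [32,0.3,0],"yaw": 0},{"hand": -1,"delta_pos": [32,0.3,0],"yaw": 0}]'

```text
clock: 15.32
position: [444.9, -318.7, 121.3]
ee_rot: [0.991, -0.136, 0.0, 0.0]
contact_force: [0.3, -1.2, -0.9]
gripper_width: 10.8
grasp_force: 59.2
```

```bash
python3 rel.py
```

```text
tcp [ 444.94 -318.66  121.25] -0.273 [ 0.35 -1.23 -0.9 ]
z 71.6 [0.87 0.86 0.85] stud from keeper (along,lat) [12.08 -0.88]
z 73.6 [0.86 0.85 0.85] stud from keeper (along,lat) [12.08  0.12]
z 75.6 [0.87 0.86 0.86] stud from keeper (along,lat) [12.33  1.37]
```

Emit:
apply_moves --rows '[{"hand": -1,"delta_pos": [3,0,0],"yaw": 0},{"hand": -1,"delta_pos": [6,0,0],"yaw": 0},{"hand": -1,"delta_pos": [9,0,0],"yaw": 0},{"hand": -1,"delta_pos": [12,0,0],"yaw": 0},{"hand": -1,"delta_pos": [12,0,0],"yaw": 0}]'

```text
clock: 15.78
position: [456.3, -321.9, 121.4]
ee_rot: [0.991, -0.136, 0.0, 0.0]
contact_force: [-0.9, 0.1, -1.5]
gripper_width: 11.2
grasp_force: 59.2
```

Emit:
apply_moves --rows '[{"hand": -1,"delta_pos": [1.5,0,0],"yaw": 0},{"hand": -1,"delta_pos": [3,0,0],"yaw": 0},{"hand": -1,"delta_pos": [3,0,0],"yaw": 0}]'

```text
clock: 16.03
position: [458.7, -322.5, 121.3]
ee_rot: [0.991, -0.136, 0.0, 0.0]
contact_force: [0.7, -0.1, -2.3]
gripper_width: 11.1
grasp_force: 59.2
```

Emit:
apply_moves --rows '[{"hand": -1,"delta_pos": [1,0,0],"yaw": 0},{"hand": -1,"delta_pos": [2,0,0],"yaw": 0},{"hand": -1,"delta_pos": [2,0,0],"yaw": 0}]'

```text
clock: 16.28
position: [460.4, -323.0, 121.3]
ee_rot: [0.991, -0.136, -0.0, -0.0]
contact_force: [0.4, 0.3, -0.4]
gripper_width: 11.5
grasp_force: 59.2
```

```bash
python3 rel.py
```

```text
tcp [ 460.35 -322.97  121.29] -0.274 [ 0.4   0.29 -0.37]
z 71.6 [0.83 0.83 0.83] stud from keeper (along,lat) [-3.92 -1.14]
z 73.6 [0.82 0.82 0.82] stud from keeper (along,lat) [-3.18  0.36]
z 75.6 [0.82 0.82 0.82] stud from keeper (along,lat) [-3.18  1.36]
```

Emit:
apply_moves --rows '[{"hand": -1,"delta_pos": [1,0,0],"yaw": 0},{"hand": -1,"delta_pos": [1.5,0,0],"yaw": 0},{"hand": -1,"delta_pos": [1.5,0,0],"yaw": 0}]'

```text
clock: 16.58
position: [460.7, -323.1, 121.2]
ee_rot: [0.991, -0.137, -0.001, -0.0]
contact_force: [-3.3, 2.3, 0.9]
gripper_width: 10.8
grasp_force: 59.4
```

Emit:
apply_moves --rows '[{"hand": -1,"delta_pos": [1,0,0],"yaw": 0},{"hand": -1,"delta_pos": [1.5,0,0],"yaw": 0},{"hand": -1,"delta_pos": [1.5,0,0],"yaw": 0}]'

```text
clock: 16.83
position: [461.0, -323.2, 121.1]
ee_rot: [0.991, -0.137, -0.003, -0.001]
contact_force: [-5.4, 2.5, 4.2]
gripper_width: 11.1
grasp_force: 59.8
```

Home against the neck (reaction along −x). I'll back off slightly into the play and lower onto the tray.

Emit:
apply_moves --rows '[{"hand": -1,"delta_pos": [-3,0,0],"yaw": 0},{"hand": -1,"delta_pos": [-3.5,0,1],"yaw": 0},{"hand": -1,"delta_pos": [-3.5,0,2],"yaw": 0},{"hand": -1,"delta_pos": [-3.5,0,3],"yaw": 0},{"hand": -1,"delta_pos": [-3.5,0,3],"yaw": 0}]'

```text
clock: 17.25
position: [460.4, -322.9, 118.1]
ee_rot: [0.991, -0.136, 0.0, 0.0]
contact_force: [-1.0, -0.2, -1.2]
gripper_width: 11.3
grasp_force: 59.3
```

Emit:
apply_moves --rows '[{"hand": -1,"delta_pos": [0,0,1],"yaw": 0},{"hand": -1,"delta_pos": [0,0,1.5],"yaw": 0},{"hand": -1,"delta_pos": [0,0,1.5],"yaw": 0}]'

```text
clock: 17.5
position: [460.3, -322.9, 116.8]
ee_rot: [0.991, -0.136, 0.0, 0.0]
contact_force: [-0.6, 0.5, -0.8]
gripper_width: 11.4
grasp_force: 59.4
```

Emit:
apply_moves --rows '[{"hand": -1,"delta_pos": [0,0,1],"yaw": 0},{"hand": -1,"delta_pos": [0,0,1.5],"yaw": 0},{"hand": -1,"delta_pos": [0,0,1.5],"yaw": 0}]'

```text
clock: 17.75
position: [460.3, -323.0, 116.7]
ee_rot: [0.991, -0.136, 0.001, 0.0]
contact_force: [-1.5, 2.5, 6.1]
gripper_width: 11.3
grasp_force: 60.4
```

Emit:
apply_moves --rows '[{"hand": -1,"delta_pos": [0,0,0.5],"yaw": 0},{"hand": -1,"delta_pos": [0,0,0.5],"yaw": 0}]'

```text
clock: 17.92
position: [460.3, -323.0, 116.7]
ee_rot: [0.991, -0.136, 0.001, 0.0]
contact_force: [-2.6, 3.3, 8.6]
gripper_width: 11.1
grasp_force: 60.8
```

Flat at z=116.7 (69 + 47.7). Release and retreat straight up.

Emit:
apply_moves --rows '[{"hand": -1,"delta_pos": [0,0,-1.5],"yaw": 0},{"hand": -0.6,"delta_pos": [0,0,-1.5],"yaw": 0},{"hand": -0.4,"delta_pos": [0,0,-1.5],"yaw": 0},{"hand": -0.4,"delta_pos": [0,0,-1.5],"yaw": 0},{"hand": -0.4,"delta_pos": [0,0,-10],"yaw": 0},{"hand": -0.4,"delta_pos": [0,0,-30],"yaw": 0},{"hand": -0.4,"delta_pos": [0,0,-65],"yaw": 0},{"hand": -0.4,"delta_pos": [0,0,-100],"yaw": 0},{"hand": -0.4,"delta_pos": [0,-30,-120],"yaw": 0},{"hand": -0.4,"delta_pos": [0,-70,-120],"yaw": 0},{"hand": -0.4,"delta_pos": [0,-110,-120],"yaw": 0},{"hand": -0.4,"delta_pos": [0,-150,-120],"yaw": 0}]'

```text
clock: 18.92
position: [500.7, -177.2, 236.1]
ee_rot: [0.991, -0.137, 0.001, -0.0]
contact_force: [0.5, -0.2, -0.5]
gripper_width: 25.5
grasp_force: 0.0
```

Emit:
apply_moves --rows '[{"hand": -0.4,"delta_pos": [0,-41,0],"yaw": 0},{"hand": -0.4,"delta_pos": [0,-82,0],"yaw": 0},{"hand": -0.4,"delta_pos": [0,-122,0],"yaw": 0},{"hand": -0.4,"delta_pos": [0,-160,0],"yaw": 0},{"hand": -0.4,"delta_pos": [0,-160,0],"yaw": 0},{"hand": -0.4,"delta_pos": [0,-160,0],"yaw": 0}]'

```text
clock: 19.42
position: [544.2, -22.5, 235.1]
ee_rot: [0.991, -0.135, 0.0, 0.0]
contact_force: [-0.3, 0.0, -0.2]
gripper_width: 25.9
grasp_force: 0.0
```

```bash
cat > fin.py <<'E'
from sfit import *
st=np.array([486.3,-328.2]);print(read_state()['position'],read_state()['contact_force'])
for c in('side','top'):
    im=imaging.get_image(c)['pixels']
    for yaw in(-.35,-.274,-.2):
        b=fitk(c,im,st,yaw,69);print(c,yaw,b[:3,:3])
    # z check: score against height / old place on the bench
    print('bench place',fitk(c,im,(486.5,39.5),-.289,0)[0,0])
    print([(z,fitk(c,im,st,-.274,z)[0,:3].round(2).tolist()) for z in(61,65,73,77)])
    for q in('keeper','tray'):print(q,[(np.round(d['location'],0).tolist(),round(d['score'],2)) for d in nets.pinpoint(c,q)[:5]])
print(proj('side',[[486.3,-328.2,69]]),proj('top',[[486.3,-328.2,69]]))
E
python3 fin.py
```

```text
[544.15 -22.45 235.14] [-0.32  0.05 -0.24]
side -0.35 [[0.87 2.   0.  ]
 [0.86 1.   0.  ]
 [0.86 3.   0.  ]]
side -0.274 [[ 0.88  1.    0.  ]
 [ 0.88  2.    0.  ]
 [ 0.87  1.   -1.  ]]
side -0.2 [[ 0.88  1.   -1.  ]
 [ 0.87  2.   -1.  ]
 [ 0.86  3.   -1.  ]]
bench place nan
[(61, [0.89, 2.0, 5.0]), (65, [0.88, 2.0, 2.0]), (73, [0.87, 1.0, -3.0]), (77, [0.87, 1.0, -5.0])]
keeper [([316.0, 272.0], 0.88), ([231.0, 177.0], 0.58), ([160.0, 152.0], 0.48), ([165.0, 298.0], 0.47), ([166.0, 242.0], 0.42)]
tray [([276.0, 298.0], 0.87)]
top -0.35 [[ 0.83  2.   -1.  ]
 [ 0.82  2.    0.  ]
 [ 0.82  3.    0.  ]]
top -0.274 [[ 0.83  3.   -1.  ]
 [ 0.83  1.   -2.  ]
 [ 0.83  1.   -1.  ]]
top -0.2 [[ 0.82  2.   -2.  ]
 [ 0.81  3.   -2.  ]
 [ 0.81  4.   -2.  ]]
bench place -0.17198823723246925
[(61, [0.83, 3.0, -3.0]), (65, [0.83, 3.0, -2.0]), (73, [0.83, 2.0, 0.0]), (77, [0.82, -1.0, 1.0])]
keeper [([261.0, 240.0], 0.72), ([275.0, 127.0], 0.71), ([210.0, 367.0], 0.53), ([124.0, 173.0], 0.47)]
tray [([182.0, 337.0], 0.69)]
[[313.41 271.99]] [[210.31 363.62]]
  c /= stddev[:, None]
  c /= stddev[None, :]
```

Both cameras put the keeper on the neck within play (+1–2 mm along the slot) and flat, and the robot is clear. I'm handing it in.

```bash
python3 -c "
from bench import workorder;print(workorder.job_done())"
```

```text
the job is handed in; nothing more can be done
None
```

The tray is seated on the stand with all four posts through its holes, the aluminium keeper is fully home on the stud's neck and flat on the tray, and the job was handed in at about 19.5 s; no verdict came back.

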